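# Load a small spit cake into its carrier

### The job

Get the small cake ready for delivery: lift the clear hood of the cake carrier by its bar handle and lay it gently back until it rests on its stop, then slide the cake's square board across the table onto the carrier's base sheet, centred and square to it, so that the hood could later be closed over it without touching. The cake is brittle and only stands on its board: push on the board, never touch the cake, and keep it in the middle of the board. Leave the hood open and everything else on the table where it is.

Things in the scene. Friction and masses are not known exactly. Their poses are not given: they have to be found in the camera images.
- carrier: Cake carrier, fixed on the table at the left: square aluminium base sheet 220 x 220 mm, under 1 mm thick, flat on the table (a board slides over its edge freely), under a clear box-shaped hood with white trim. Origin: centre of the sheet, table height. +x points from the front edge, which faces the table's middle, to the hinged rear edge; three 10 mm high hinge knuckles stand at x = 104 mm; z up.
- hood (a joint): Hood angle about the hinge along the carrier's rear edge, parallel to its y: 0 closed, 1.57 laid back on its stop (rubber feet on its rear wall). 0.4 kg, slight friction; released below about 1.0 rad it falls shut, beyond that it falls back. 202 x 202 mm outside, 196 x 196 inside, 95 mm high when closed.
- hood_handle (a point): Middle of the round steel bar handle on the hood's top near its front: bar 10 mm thick, parallel to the hinge, 110 mm free length, 40 mm clear of the top. Closed: 175 mm in front of the hinge axis and 129 mm above it. It swings with the hood; open it is 129 mm behind the axis and 175 mm above it, level out from the hood's top, which then stands upright and reaches 30 mm above the bar.
- hood_hinge (a point): Middle of the fixed hinge axis, 6 mm above the table, 104 mm behind the carrier's centre. Its axes are the carrier's.
- board_mid (a point): Centre, half-way up, of the white square cake board that carries the small cake: 150 x 150 x 12 mm, loose on the table, about 0.12 kg; x and y along its edges, z up.
- cake_mid (a point): Centre, half-way up, of the small cake: a round hollow cake 100 mm across and 55 mm high (about 0.22 kg) with a rough icing lattice, standing loose in the middle of the board (top 67 mm above the table; 25 mm of board shows at the middle of each edge).
- big_cake: Bystander: the big round hollow cake, 150 mm across, 125 mm high, standing on the table without a board. Origin: centre of its underside.
- sugar_jar: Bystander: clear jar with steel cap, 72 mm across, 100 mm high. Origin: centre of its underside.
- bowl: Bystander: steel bowl, 170 mm across, 70 mm high. Origin: centre of its underside.
- tape: Bystander: roll of brown packing tape lying flat, 104 mm across, 48 mm high. Origin: centre of its underside.
- spare_boards: Bystander: stack of four empty cake boards, 150 x 150 mm, 48 mm high. Origin: centre of its underside.
- scoop: Bystander: white trough-shaped scoop, 230 mm long with its handle, 80 mm wide, 45 mm high. Origin: under the middle of its trough; the handle points to its -x.
Not all that is in view belongs to the job. Of the things shaped like the part that bears board_mid, the white one is meant.

How it is judged:
On the way, in this order (a step that is already met when the one before it is completed fails the run):
1. the hood lies back on its stop (value of joint hood above 1.5 rad), for 0.3 s.
2. the board with the cake lies on the base sheet (horizontal distance between board_mid and carrier below 0.04 m), for 0.2 s.
At the end, for the whole second after the job is handed in: The hood lies open on its stop (over 1.5 rad); the board lies flat on the base sheet, its centre within 16 mm of the sheet's centre along each of the sheet's edges and its edges square to the sheet's within 0.09 rad (5 degrees); the small cake stands upright on the board, within 15 mm of its middle (value of joint hood above 1.5 rad and x of board_mid in the frame of carrier between -0.016 and 0.016 m and y of board_mid in the frame of carrier between -0.016 and 0.016 m and (angle between the x axis of board_mid and the x axis of carrier, either way round below 0.09 rad or angle between the x axis of board_mid and the y axis of carrier, either way round below 0.09 rad) and height (world z) of board_mid below 0.012 m and horizontal distance between cake_mid and board_mid below 0.015 m and angle between cake_mid's own z axis and vertical below 0.1 rad and height (world z) of cake_mid between 0.032 and 0.05 m); the robot touches nothing.
It fails at once if the robot touches the small cake (contact force between any of the fingers, the arm and cake above 0.3 N).
It fails at once if the hood is dropped or flung, open or shut (over 2.5 rad/s) (velocity of joint hood above 2.5 rad/s or velocity of joint hood below -2.5 rad/s).
It fails at once if the board is lifted off the table instead of slid (its middle more than 35 mm up) (height (world z) of board_mid above 0.035 m).
It fails at once if a bystander is moved by more than 25 mm (distance of any of big_cake, sugar_jar, bowl, tape, spare_boards, scoop from where it was at the start of the episode above 0.025 m).
It also fails if it takes over 72 s, if anything falls off the work surface, if the arm or the gripper's body presses on something with over 40 N, if the wrist force passes 120 N, or if a joint passes its speed limit or range.

### The arm

A 6-joint arm with a two-finger parallel gripper is mounted at the origin on the work surface. World frame = base frame: x ahead of the robot, y to its left, z up, the work surface at z = 0. Lengths are in m, angles in rad, forces in N, time in s.
With the tool pointing down it reaches from about 0.35 to 0.875 m from the base axis. Payload 4.2 kg.
Tool frame: the origin (TCP) lies at the very end of the fingers, on their centre line; the grasp point (between the pads) lies 19 mm behind it; z points along the fingers, y is the direction in which the jaws open and shut (so a half turn about z gives the same grasp; the last joint's range is limited). The gripper opens to 87 mm and grips with 3 to 60 N. Pads are 19 mm wide; open, the fingers measure 117 mm over their backs; the gripper's body (75 mm by 190 mm) begins 51 mm behind the grasp point.
Start: joints at [-1.048, 0.385, 0.008, 0, -1.194, -0.259], TCP at [0.163, -0.603, 0.223] pointing down, gripper open.
Joint ranges: [-3.14, 3.14], [-1.21, 2.06], [-1.07, 1.41], [-3.16, 2.05], [-2.99, -0.16], [-3.1, 3.1]. Speed limits (rad/s): [2.79, 2.79, 3.14, 3.14, 3.14, 3.14].

### API

Orientations are given as a rotation vector (axis times angle).
In Python, from rig import ctrl, optics, nets gives the robot as it stands.
- The arm moves only by the tool drive_tool, never from a script. Its argument "commands" is a list that holds one entry, the list of rows, each a list of 4 numbers: the shift along the tool's x, y, z in mm, then the turn about the tool's z in rad. A call has 1 to 10 rows; each row is the pose to reach, as a shift and turn from the pose commanded when the call began, along the tool's axes at that moment; what a row does not reach only later rows make up. A row lasts 1/8 s, in which the tool goes at most 62.5 mm and 10.7 degrees, less where a joint would pass 70% of its speed; a pose out of reach is approached as far as the arm can. A call with a gripper value outside its range is refused whole. "fingers" is the opening, from 0 (shut) to 1 (fully open), set as the call begins (left out, the last holds). The fingers move at their own pace and stop on an object; the grip force is fixed at half the most. Time passes only in rows, so rows that repeat a pose let the fingers close. It gives the time, the measured TCP pose, the force and the opening at its end, in the units of the state.
- ctrl.sense(): the state, without advancing time (a new reading comes with each control period).
- optics.snapshot(name): name is "scene" or "top" or "wrist"; returns the picture (480x640x3 uint8, red, green, blue); there is no depth.
- optics.camera_model(name): a dict with "fov_y" (degrees; the focal length in pixels is half the picture's height over the tangent of half this angle, whatever the lens; pixels are square), "cx", "cy" (the principal point, pixels), "dist" ([k1, k2, p1, p2, k3] as OpenCV has them; the pictures are not rectified), "rvec" (rotation vector, rad) and "tvec" (3), from world to camera coordinates, as OpenCV has them. Camera axes: x right, y down, z forward; pixel columns grow to the right and rows downward; lengths in m; the calibration is good to about 2 mm. A picture is of the moment at which its call begins: read the wrist's pose just before it. camera_model takes no time and is no camera call; for the wrist camera it gives the pose at the moment of the call.
- ctrl.job_done(): hands the job in, once; it reports no verdict.
Trained networks look in the newest picture that a camera, given by its name, has taken for a name from the list of things; names that differ only in an ending like _2 or _b are one class to them, and where a whole thing is asked for, a point or a joint stands for the part that bears it (a point fixed in the world has none). Each returns a list of dicts, best first, with "conf" (0 to 1); they miss things now and then, are a little off and sometimes report something else, mostly with a low value. They report only what shows in the picture. A call takes as long as a camera call. They do not tell look-alikes from the thing itself.
- nets.cut_out(thing, camera): "pixels" (480x640 bool, what is visible of it) and "rect" ([left, top, right, bottom] in pixels, round what is visible of it).
- nets.pinpoint(thing, camera): "uv" ([column, row] in pixels: a listed point, or the origin of a listed thing).
The state is a dict: "t": time; "joint_positions": joint angles; "dq": joint speeds; "joint_torque": joint torques, N m; "eef_pos": TCP position; "ee_rot": TCP orientation; "wrist_force": force on the tool from outside, world axes, zero at the start; "ft_torque": the same for the moment, N m; "opening": finger opening in m.
Only numpy, scipy, OpenCV 4.12 (cv2) and the standard library are available. Lean on these libraries where they do the work, as an engineer would, in place of code of your own. Each camera call takes 0.05 s, during which the arm holds its last target. There are 200 camera calls.

## Working session

There is one attempt and no reset: what is moved stays moved. The work goes in short steps, Python scripts to look and compute and a tool call to move; the robot and the scene stay as the last step left them, time stands still between calls to the robot, and variables do not carry over. Pictures are saved under pics/ and viewed, about 8 in all and at most 12, crops included, and the job is handed in when it is done.

Besides the shell and the picture viewer there is one more tool, called after "Call:" as a command line: name --argument value ..., lists and objects as JSON in quotes. drive_tool: Moves the arm, as the interface text tells. Its arguments: {"type":"object","properties":{"commands":{"type":"array","items":{"type":"array","items":{"type":"array","items":{"type":"number"}}}},"fingers":{"type":"number"}},"required":["commands"]}

```bash
mkdir -p pics; ls; cat > h.py <<'E'
import numpy as np, cv2
from rig import ctrl, optics, nets
def cam(n):
    m=optics.camera_model(n); f=240/np.tan(np.radians(m['fov_y'])/2)
    K=np.array([[f,0,m['cx']],[0,f,m['cy']],[0,0,1.]])
    return K,np.array(m['dist'],float),np.array(m['rvec'],float),np.array(m['tvec'],float)
def ray(n,uv):
    K,d,r,t=cam(n); p=cv2.undistortPoints(np.array(uv,float).reshape(-1,1,2),K,d).reshape(-1,2)
    R=cv2.Rodrigues(r)[0]; D=np.c_[p,np.ones(len(p))]@R; return -R.T@t,D
def onplane(n,uv,z):
    o,D=ray(n,uv); return o+D*((z-o[2])/D[:,2])[:,None]
def proj(n,P):
    K,d,r,t=cam(n); return cv2.projectPoints(np.array(P,float).reshape(-1,1,3),r,t,K,d)[0].reshape(-1,2)
def save(n,f,img=None):
    img=optics.snapshot(n) if img is None else img
    cv2.imwrite('pics/'+f,img[:,:,::-1]); return img
E
python3 - <<'E'
from h import *
a=save('scene','s0.png'); b=save('top','t0.png')
cv2.imwrite('pics/st.png',np.vstack([a,b])[:,:,::-1][::1])
for n,z in [('carrier',0),('hood_handle',.135),('hood_hinge',.006),('board_mid',.006),('cake_mid',.0395),('big_cake',0),('sugar_jar',0),('bowl',0),('tape',0),('spare_boards',0),('scoop',0)]:
  for c in ('top','scene'):
    for q in nets.pinpoint(n,c)[:2]: print(n,c,round(q['conf'],2),np.round(q['uv'],1),np.round(onplane(c,q['uv'],z)[0],3))
s=ctrl.sense();print(s['t'],s['eef_pos'],s['ee_rot'],s['opening'])
E
```

```text
pics
carrier top 0.62 [264.  241.7] [0.542 0.153 0.   ]
carrier scene 0.93 [366.5 253.9] [0.544 0.154 0.   ]
hood_handle top 0.55 [286.3 235.1] [0.552 0.084 0.135]
hood_handle scene 0.71 [346.8 233.6] [0.55  0.086 0.135]
hood_hinge top 0.2 [265.7 241.9] [0.541 0.147 0.006]
hood_hinge scene 0.23 [370.3 349.3] [0.786 0.018 0.006]
board_mid top 0.78 [215.3 336.5] [0.269 0.284 0.006]
board_mid top 0.68 [362.7 251.3] [ 0.52  -0.132  0.006]
board_mid scene 0.87 [355.1 167.1] [0.263 0.286 0.006]
board_mid scene 0.57 [254.2 290.7] [ 0.511 -0.152  0.006]
cake_mid top 0.94 [369.5 250.5] [ 0.521 -0.147  0.04 ]
cake_mid scene 0.66 [255.  283.9] [ 0.515 -0.148  0.04 ]
big_cake top 0.65 [435.6 199.4] [ 0.677 -0.347  0.   ]
big_cake top 0.43 [258.5 167.6] [0.758 0.174 0.   ]
big_cake scene 0.78 [206.5 386.7] [ 0.69  -0.354  0.   ]
big_cake scene 0.19 [154.7 269.2] [ 0.325 -0.351  0.   ]
sugar_jar top 0.64 [310.6 157.9] [0.79  0.023 0.   ]
sugar_jar scene 0.56 [369.8 349.2] [0.783 0.019 0.   ]
sugar_jar scene 0.28 [129.6 346.9] [ 0.511 -0.48   0.   ]
bowl top 0.69 [484.5 260.8] [ 0.499 -0.495  0.   ]
bowl top 0.69 [285.1 235. ] [0.563 0.092 0.   ]
bowl scene 0.91 [129.8 348. ] [ 0.514 -0.48   0.   ]
tape top 0.89 [258.1 164.6] [0.767 0.176 0.   ]
tape top 0.63 [265.5 239.6] [0.548 0.148 0.   ]
tape scene 0.59 [157.  268.3] [ 0.325 -0.345  0.   ]
tape scene 0.57 [418.6 315.4] [0.763 0.17  0.   ]
spare_boards top 0.72 [121.1 294. ] [0.383 0.562 0.   ]
spare_boards top 0.38 [370.9 249.5] [ 0.526 -0.157  0.   ]
spare_boards scene 0.63 [456.6 162. ] [0.382 0.568 0.   ]
scoop top 0.92 [436.8 319.4] [ 0.326 -0.353  0.   ]
scoop scene 0.92 [153.2 271. ] [ 0.329 -0.357  0.   ]
1.2 [ 0.16299558 -0.60336477  0.22255335] [-4.13149482e-01  3.11429341e+00 -3.68500348e-05] 0.08731473456275758
```

View pics/s0.png

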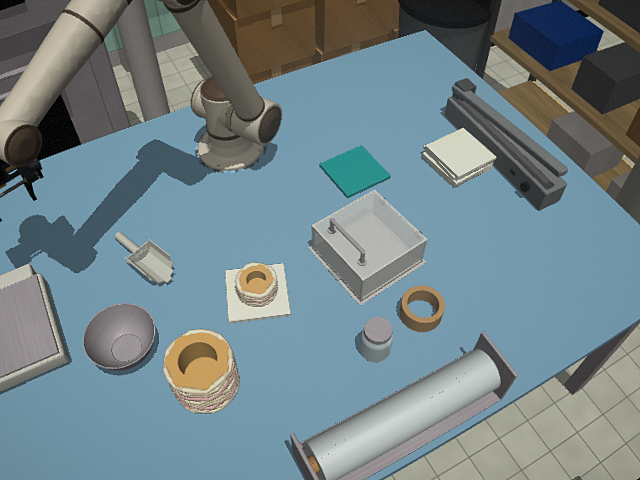

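View pics/t0.png

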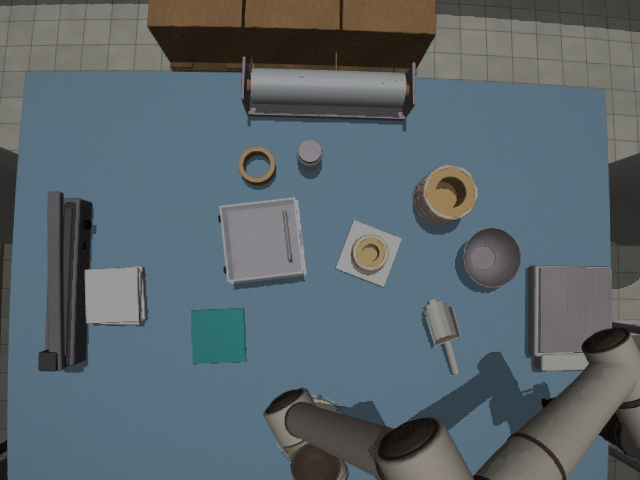

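The scene view shows the closed carrier near (368,245), with its bar handle on the table-middle side at (347,240). The white board with the small cake is at (257,291), and the teal board at (355,170) is a decoy. The top view agrees, with the carrier at (262,241) and the board at (369,253). Next I'll refine the poses.

```bash
cat >> h.py <<'E'
from scipy.optimize import minimize
def hull(n,P):
    m=np.zeros((480,640),np.uint8); cv2.fillConvexPoly(m,cv2.convexHull(np.round(proj(n,P)*16).astype(np.int32)),1,shift=4); return m>0
def box(x,y,a,hx,hy,z0,z1,cx=0):
    c,s=np.cos(a),np.sin(a)
    return [[x+c*(i*hx+cx)-s*j*hy,y+s*(i*hx+cx)+c*j*hy,z] for i in(-1,1) for j in(-1,1) for z in(z0,z1)]
def boardrect(n,near):
    """white quad near pixel; hull to plane z=.012 -> centre, angle"""
    best=None
    for q in nets.cut_out('board_mid',n):
        k=q['pixels'].astype(np.uint8); v,u=np.nonzero(k)
        if abs(u.mean()-near[0])+abs(v.mean()-near[1])>50: continue
        h=cv2.convexHull(np.c_[u,v]).reshape(-1,2); w=onplane(n,h,.012)[:,:2]
        return cv2.minAreaRect((w*1000).astype(np.float32)),q['conf'],q['rect']
E
python3 - <<'E'
from h import *
M={}
for n in('top','scene'):
    optics.snapshot(n)
    for q in nets.cut_out('carrier',n)[:1]: M[n]=q['pixels']; print(n,q['conf'],q['rect'])
    print(boardrect(n,dict(top=(369,253),scene=(257,291))[n]))
def cost(p,ns=('top','scene')):
    t=0
    for n in ns:
        m=hull(n,box(*p,.11,.11,0,.001))|hull(n,box(*p,.101,.101,0,.095,.003)); t+=1-(m&M[n]).sum()/(m|M[n]).sum()
    return t
for a0 in(1.6,1.7,1.8):
  for ns in(('top',),('scene',),('top','scene')):
    r=minimize(cost,[.543,.153,a0],args=(ns,),method='Nelder-Mead',options=dict(initial_simplex=np.array([.543,.153,a0])+np.array([[0,0,0],[.01,0,0],[0,.01,0],[0,0,.1]]),xatol=1e-4,fatol=1e-4)); print(ns,r.x,r.fun)
E
```

```text
top 0.92 [221.3, 197.3, 305.3, 285.1]
(((514.158447265625, -147.72557067871094), (150.26824951171875, 150.17547607421875), 70.17185974121094), 0.84, [333.3, 222.3, 401.4, 287.2])
scene 0.59 [309.4, 191.0, 423.7, 307.9]
(((521.2403564453125, -149.66363525390625), (148.1173553466797, 156.01873779296875), 69.9979248046875), 0.67, [224.7, 262.5, 289.8, 321.7])
('top',) [0.54332839 0.1527486  1.69617903] 0.030132708821233423
('scene',) [0.54394674 0.15217616 1.71285268] 0.01195886151638359
('top', 'scene') [0.54354303 0.15289036 1.71357082] 0.044418437546953515
('top',) [0.54302086 0.15202046 1.70292551] 0.02907612943567295
('scene',) [0.54403418 0.15229564 1.71295568] 0.012196580174578475
('top', 'scene') [0.54307286 0.15227308 1.69961766] 0.045851386054591825
('top',) [0.54285891 0.15378955 1.6995464 ] 0.029668956901936272
('scene',) [0.54407447 0.15234008 1.7135474 ] 0.012431269423858526
('top', 'scene') [0.54378912 0.15234962 1.71228759] 0.04538364240156967
```

Call:
drive_tool --commands '[[[-30,30,0,0],[-85,86,0,0.02],[-140,141,0,0.04],[-195,197,0,0.06],[-250,252,0,0.08],[-305,308,0,0.1],[-350,353,0,0.12],[-390,393,0,0.124],[-430,433,0,0.124],[-470,474,0,0.124]]]' --fingers 1

```text
t: 2.75
eef_pos: [0.4631, -0.0756, 0.2231]
ee_rot: [-0.22, 3.132, -0.0]
wrist_force: [-0.4, -0.9, -1.0]
opening: 0.0871
```

```bash
cat >> h.py <<'E'
def tool():
    s=ctrl.sense(); R=cv2.Rodrigues(np.array(s['ee_rot'],float))[0]; return s,np.array(s['eef_pos']),R
def to(x,y,z,ang=None):
    """shift (mm, tool axes) and turn to world TCP; ang = wanted world angle of tool y (deg)"""
    s,p,R=tool(); d=R.T@(np.array([x,y,z])-p)*1000; a=np.degrees(np.arctan2(R[1,1],R[0,1]))
    t=None if ang is None else -np.radians((ang-a+90)%180-90)
    print('t',round(s['t'],2),'tcp',np.round(p,4),'yang',round(a,2),'shift',np.round(d,1),'turn',t if t is None else round(t,4),'F',np.round(s['wrist_force'],1),'open',round(s['opening'],4))
E
python3 -c "
from h import *
to(.5534,.0822,.22,98)"
```

```text
t 2.75 tcp [ 0.4631 -0.0756  0.2231] yang 98.04 shift [-111.5  143.7    3.3] turn 0.0007 F [-0.4 -0.9 -1. ] open 0.0871
```

Call:
drive_tool --commands '[[[0,0,0,0],[0,0,0,0],[0,0,0,0]]]'

```text
t: 3.12
eef_pos: [0.4616, -0.0787, 0.2226]
ee_rot: [0.217, -3.134, 0.0]
wrist_force: [0.9, -1.0, 0.2]
opening: 0.0871
```

```bash
python3 -c "
from h import *
to(.5534,.0822,.22,98)"
```

```text
t 3.12 tcp [ 0.4616 -0.0787  0.2226] yang 97.91 shift [-113.   146.7    2.6] turn -0.0016 F [ 0.9 -1.   0.2] open 0.0871
```

Call:
drive_tool --commands '[[[-25,33,0,0],[-57,74,0,0],[-85,110,0,0],[-105,136,0,0],[-113,146.7,3,0],[-113,146.7,30,0],[-113,146.7,60,0],[-113,146.7,85,0],[-113,146.7,104,0],[-113,146.7,104,0]]]'

```text
t: 4.38
eef_pos: [0.5523, 0.0815, 0.1172]
ee_rot: [0.216, -3.13, 0.002]
wrist_force: [-0.2, -0.3, 0.5]
opening: 0.0869
```

```bash
python3 -c "
from h import *
to(.5534,.0822,.119,98)
save('wrist','w1.png')
print(proj('wrist',[[.5534,.0822,.135]]))
for q in nets.pinpoint('hood_handle','wrist'): print(q)
"
```

```text
t 4.38 tcp [0.5523 0.0815 0.1172] yang 97.89 shift [-1.2  0.6 -1.8] turn -0.002 F [-0.2 -0.3  0.5] open 0.0869
[[318.21317587 323.45466788]]
{'uv': [317.6, 328.5], 'conf': 0.61}
```

View pics/w1.png

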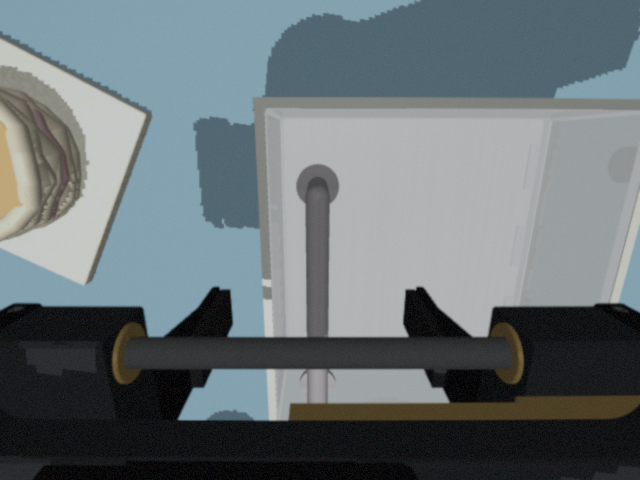

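The bar runs vertically at column 317, midway between the open fingers (about 225 and 410), and the hand is square to it. I'll close the fingers.

Call:
drive_tool --commands '[[[0,0,0,0],[0,0,0,0],[0,0,0,0],[0,0,0,0],[0,0,0,0],[0,0,0,0],[0,0,0,0],[0,0,0,0]]]' --fingers 0

```text
t: 5.48
eef_pos: [0.5538, 0.0834, 0.1185]
ee_rot: [-0.219, 3.134, -0.0]
wrist_force: [-0.2, -0.4, 1.0]
opening: 0.0148
```

```bash
python3 - <<'E'
from h import *
to(.5534,.0822,.119,98)
# arc: tool y offset, tool z offset from start vs hood angle
r=np.hypot(.175,.129); a0=np.arctan2(.129,-.175)
th=np.linspace(0,1.575,37)
f=th
for k,t in enumerate(th):
    print(k,round(t,3),'y %.1f z %.1f'%(1000*(r*np.cos(a0-t)+.175),-1000*(r*np.sin(a0-t)-.129)))
E
```

```text
t 5.47 tcp [0.5538 0.0834 0.1185] yang 98.01 shift [ 0.5 -1.1 -0.5] turn 0.0002 F [-0.2 -0.4  1. ] open 0.0148
0 0.0 y -0.0 z 0.0
1 0.044 y 5.8 z -7.5
2 0.088 y 11.9 z -14.8
3 0.131 y 18.4 z -21.8
4 0.175 y 25.1 z -28.5
5 0.219 y 32.2 z -34.9
6 0.262 y 39.5 z -41.0
7 0.306 y 47.0 z -46.8
8 0.35 y 54.8 z -52.2
9 0.394 y 62.9 z -57.3
10 0.438 y 71.1 z -62.0
11 0.481 y 79.6 z -66.4
12 0.525 y 88.2 z -70.3
13 0.569 y 97.0 z -73.9
14 0.612 y 106.0 z -77.2
15 0.656 y 115.1 z -80.0
16 0.7 y 124.3 z -82.4
17 0.744 y 133.6 z -84.4
18 0.788 y 142.9 z -86.0
19 0.831 y 152.4 z -87.2
20 0.875 y 161.8 z -88.0
21 0.919 y 171.3 z -88.4
22 0.962 y 180.9 z -88.3
23 1.006 y 190.4 z -87.9
24 1.05 y 199.8 z -87.0
25 1.094 y 209.2 z -85.7
26 1.138 y 218.6 z -84.0
27 1.181 y 227.9 z -81.9
28 1.225 y 237.0 z -79.4
29 1.269 y 246.1 z -76.5
30 1.312 y 255.0 z -73.1
31 1.356 y 263.8 z -69.5
32 1.4 y 272.4 z -65.4
33 1.444 y 280.8 z -60.9
34 1.487 y 289.0 z -56.1
35 1.531 y 297.0 z -51.0
36 1.575 y 304.7 z -45.5
```

Call:
drive_tool --commands '[[[0,0,0,0],[0,0,0,0],[0,0,0,0]]]' --fingers 0

```text
t: 5.85
eef_pos: [0.5539, 0.0819, 0.119]
ee_rot: [0.22, -3.134, 0.003]
wrist_force: [1.0, -6.3, 1.6]
opening: 0.0089
```

Call:
drive_tool --commands '[[[0,3,-3.5,0],[0,5.8,-7.5,0],[0,11.9,-14.8,0],[0,18.4,-21.8,0],[0,25.1,-28.5,0],[0,32.2,-34.9,0],[0,39.5,-41.0,0],[0,43,-44,0],[0,43,-44,0]]]'

```text
t: 6.98
eef_pos: [0.5481, 0.1247, 0.1637]
ee_rot: [-0.22, 3.133, -0.004]
wrist_force: [0.9, -5.7, 5.2]
opening: 0.0089
```

```bash
python3 -c "
from h import *
to(.5534,.0822,.119,98)
save('scene','s2.png')
"
```

```text
t 6.97 tcp [0.5481 0.1247 0.1637] yang 98.04 shift [  0.7 -42.7  44.8] turn 0.0007 F [ 0.9 -5.7  5.2] open 0.0089
```

View pics/s2.png

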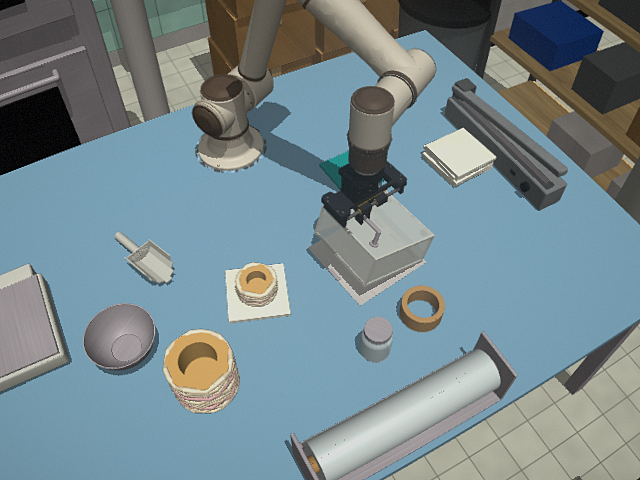

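The hood is up about 0.28 rad, and its bar is held in the fingers at (365,222). I'll continue along the arc.

Call:
drive_tool --commands '[[[0,4.0,-2.8,0],[0,11.8,-8.2,0],[0,19.9,-13.3,0],[0,28.1,-18.0,0],[0,36.6,-22.4,0],[0,45.2,-26.3,0],[0,54.0,-29.9,0],[0,63.0,-33.2,0],[0,72.1,-36.0,0],[0,81.3,-38.4,0]]]'

```text
t: 8.28
eef_pos: [0.5367, 0.2074, 0.2013]
ee_rot: [-0.22, 3.133, 0.001]
wrist_force: [2.4, -1.6, 1.9]
opening: 0.0089
```

Call:
drive_tool --commands '[[[0,9.3,-2.0,0],[0,18.6,-3.6,0],[0,28.1,-4.8,0],[0,37.5,-5.6,0],[0,47.0,-6.0,0],[0,56.6,-5.9,0],[0,66.1,-5.5,0],[0,75.5,-4.6,0],[0,84.9,-3.3,0],[0,94.3,-1.6,0]]]'

```text
t: 9.52
eef_pos: [0.5237, 0.3009, 0.2025]
ee_rot: [-0.219, 3.133, 0.001]
wrist_force: [6.1, 0.6, -0.3]
opening: 0.0088
```

```bash
python3 -c "
from h import *
to(.5534,.0822,.119,98)
"
```

```text
t 9.53 tcp [0.5237 0.3009 0.2025] yang 98.01 shift [   1.2 -220.8   83.3] turn 0.0002 F [ 6.1  0.6 -0.3] open 0.0088
```

Call:
drive_tool --commands '[[[0,9.3,2.1,0],[0,18.4,4.6,0],[0,27.5,7.5,0],[0,36.4,10.9,0],[0,45.2,14.5,0],[0,53.8,18.6,0],[0,62.2,23.1,0],[0,70.4,27.9,0],[0,76,31.3,0],[0,80,34,0]]]'

```text
t: 10.78
eef_pos: [0.5125, 0.38, 0.168]
ee_rot: [-0.219, 3.133, 0.001]
wrist_force: [5.7, -0.4, -0.8]
opening: 0.0089
```

Call:
drive_tool --commands '[[[0,2.0,1.2,0],[0,4.0,2.6,0],[0,5.5,3.8,0],[0,6.5,4.6,0],[0,7.0,5.0,0],[0,7.0,5.0,0]]]'

```text
t: 11.52
eef_pos: [0.5121, 0.3828, 0.166]
ee_rot: [-0.219, 3.133, -0.009]
wrist_force: [4.9, -9.6, 9.6]
opening: 0.0092
```

```bash
python3 -c "
from h import *
to(.5534,.0822,.119,98)
save('scene','s3.png')
"
```

```text
t 11.53 tcp [0.5121 0.3828 0.166 ] yang 98.0 shift [   1.  -303.1   48.8] turn -0.0001 F [ 4.9 -9.6  9.6] open 0.0092
```

View pics/s3.png

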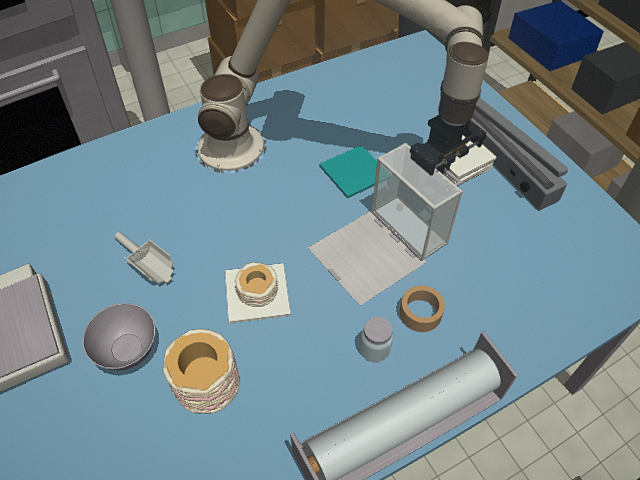

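The hood is laid back: the base sheet lies open around (365,255), the upright hood is at (415,200), and a reaction of about 10 N marks the stop. I'll ease off, open the fingers only part way because the hood's top is 40 mm from the bar, and rise.

Call:
drive_tool --commands '[[[0,-1.5,-1.5,0],[0,-3,-3,0],[0,-3,-3,0]]]'

```text
t: 11.95
eef_pos: [0.5121, 0.3827, 0.1661]
ee_rot: [-0.218, 3.133, -0.001]
wrist_force: [7.0, -1.1, -1.1]
opening: 0.0092
```

Call:
drive_tool --commands '[[[0,0,0,0],[0,0,0,0],[0,0,0,0],[0,0,0,0],[0,0,-4,0],[0,0,-14,0],[0,0,-34,0],[0,0,-64,0],[0,0,-94,0],[0,0,-110,0]]]' --fingers 0.3

```text
t: 13.2
eef_pos: [0.5121, 0.3834, 0.2793]
ee_rot: [-0.219, 3.131, 0.004]
wrist_force: [0.7, -0.1, -0.6]
opening: 0.0259
```

```bash
python3 - <<'E'
from h import *
# start behind the board, then pose
B=np.array([.516,-.148]); a=np.radians(70.1); n=np.array([np.cos(a),np.sin(a)])
P=B-n*(.075+.0095+.035); print(P)
to(P[0],P[1],.28,160.1); to(P[0],P[1],.005,160.1)
print(ctrl.sense()['joint_positions'])
for n_,nr in (('top',(369,253)),('scene',(257,291))): optics.snapshot(n_); print(boardrect(n_,nr))
save('top','t3.png')
E
```

```text
[ 0.47532464 -0.26036443]
t 13.2 tcp [0.5121 0.3834 0.2793] yang 98.01 shift [ 126.1 -632.3   -2.5] turn -1.0836 F [ 0.7 -0.1 -0.6] open 0.0259
t 13.2 tcp [0.5121 0.3834 0.2793] yang 98.01 shift [ 126.9 -633.   272.5] turn -1.0836 F [ 0.7 -0.1 -0.6] open 0.0259
[ 8.95342425e-01  3.77827788e-01  1.38691149e-01  3.90216814e-04
 -1.32782653e+00 -2.32639277e+00]
None
(((521.497802734375, -149.3296661376953), (152.91049194335938, 160.3444366455078), 70.31878662109375), 0.81, [223.3, 263.2, 290.0, 323.2])
```

Call:
drive_tool --commands '[[[6,-30,0,0],[16,-80,0,-0.09],[27,-135,0,-0.22],[38,-190,0,-0.36],[49,-245,0,-0.5],[60,-300,0,-0.64],[71,-355,0,-0.78],[81,-405,0,-0.9],[89,-445,0,-1.0],[95,-475,0,-1.08]]]'

```text
t: 14.7
eef_pos: [0.4826, -0.1022, 0.2752]
ee_rot: [1.8, -2.572, -0.002]
wrist_force: [0.3, -0.6, -0.1]
opening: 0.0262
```

```bash
python3 - <<'E'
from h import *
to(.4753,-.2604,.28,160.1); to(.4753,-.2604,.06,160.1)
E
```

```text
t 14.7 tcp [ 0.4826 -0.1022  0.2752] yang 159.97 shift [151.1 -47.3  -4.8] turn -0.0022 F [ 0.3 -0.6 -0.1] open 0.0262
t 14.7 tcp [ 0.4826 -0.1022  0.2752] yang 159.97 shift [150.9 -47.8 215.2] turn -0.0022 F [ 0.3 -0.6 -0.1] open 0.0262
```

View pics/t3.png

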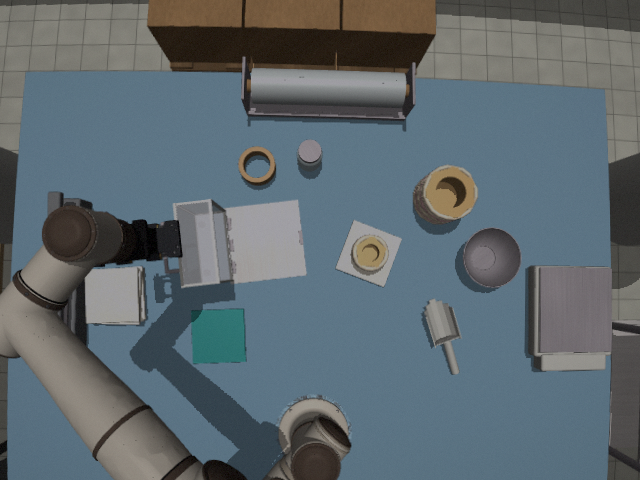

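The top view confirms the hood stays open by itself at (205,243). The base sheet is bare at (265,242), and the board and cake have not moved. Next I'll go behind the board and open the fingers fully.

Call:
drive_tool --commands '[[[30,-10,0,0],[75,-24,0,0],[120,-38,0,0],[145,-45,0,0],[151,-47,20,0],[151,-47,65,0],[151,-47,115,0],[151,-47,165,0],[151,-47,205,0],[151,-47,215,0]]]' --fingers 1

```text
t: 15.95
eef_pos: [0.4731, -0.2579, 0.0581]
ee_rot: [1.796, -2.571, -0.01]
wrist_force: [0.2, -0.2, 0.6]
opening: 0.0868
```

```bash
python3 - <<'E'
from h import *
to(.4753,-.2604,.06,160.1)
B=np.array([.517,-.1485]); a=np.radians(70.1); c=np.array([B[0],B[1]])
w=save('wrist','w4.png')
q=np.array(box(B[0],B[1],a,.075,.075,.012,.012))
print(proj('wrist',q[::2]).round(0))
# sheet from top view: bright region corners
t=save('top','t4.png'); cv2.imwrite('pics/t4c.png',cv2.resize(t[170:320,160:420,::-1],None,fx=3,fy=3,interpolation=cv2.INTER_CUBIC))
print(proj('top',box(.5435,.1525,1.71,.11,.11,0,0)[::2]).round(1), proj('scene',box(.5435,.1525,1.71,.11,.11,0,0)[::2]).round(1))
print(boardrect('top',(369,253)))
E
```

```text
t 15.95 tcp [ 0.4731 -0.2579  0.0581] yang 159.86 shift [ 1.6 -2.9 -2. ] turn -0.0041 F [ 0.2 -0.2  0.6] open 0.0868
[[200. 334.]
 [424. 332.]
 [220. 499.]
 [407. 498.]]
[[297.4 199.2]
 [306.4 274.5]
 [222.  208. ]
 [230.3 283.7]] [[359.3 304.9]
 [306.9 247. ]
 [425.4 261.3]
 [371.5 209.1]]
(((522.0721435546875, -124.93965148925781), (103.05128479003906, 152.57891845703125), 70.0442123413086), 0.62, [333.0, 220.6, 385.0, 276.5])
```

View pics/t4c.png

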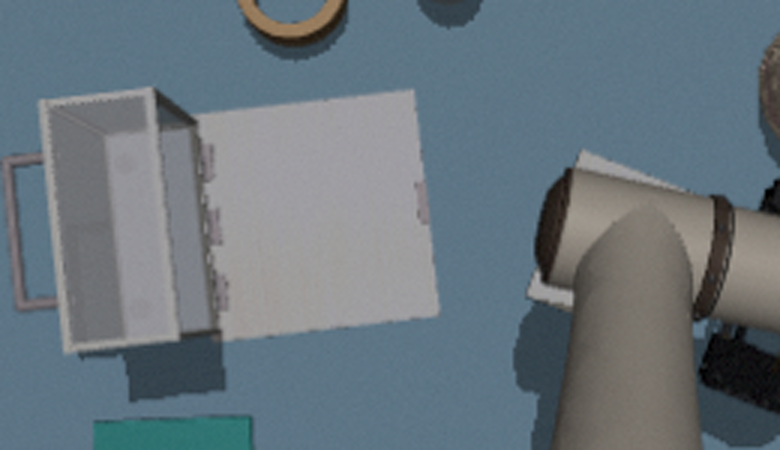

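The sheet's front corners, at crop (414,89) and (440,315), fall within 1 px of my predicted carrier pose. The hood is open. I'll go down behind the board's near edge.

Call:
drive_tool --commands '[[[1.6,-2.9,10,-0.004],[1.6,-2.9,25,-0.004],[1.6,-2.9,38,-0.004],[1.6,-2.9,46,-0.004],[1.6,-2.9,50,-0.004],[1.6,-2.9,50,-0.004],[1.6,-2.9,50,-0.004]]]'

```text
t: 16.98
eef_pos: [0.4784, -0.2611, 0.0119]
ee_rot: [-1.805, 2.571, -0.001]
wrist_force: [0.8, 0.6, -0.4]
opening: 0.0869
```

```bash
python3 - <<'E'
from h import *
to(.4753,-.2604,.0065,160.1)
E
```

```text
t 16.98 tcp [ 0.4784 -0.2611  0.0119] yang 160.13 shift [0.4 3.2 5.4] turn 0.0005 F [ 0.8  0.6 -0.4] open 0.0869
```

```bash
python3 - <<'E'
from h import *
for i in range(5):
    optics.snapshot('wrist'); to(.4753,-.2604,.0065,160.1)
E
```

```text
t 17.02 tcp [ 0.4784 -0.2611  0.012 ] yang 160.12 shift [0.4 3.2 5.5] turn 0.0004 F [-0.7 -0.6  1.2] open 0.0871
t 17.07 tcp [ 0.4784 -0.2611  0.012 ] yang 160.12 shift [0.4 3.2 5.5] turn 0.0004 F [-0.4 -0.1  0.2] open 0.087
t 17.12 tcp [ 0.4783 -0.2611  0.0119] yang 160.12 shift [0.4 3.1 5.4] turn 0.0003 F [ 0.2  0.2 -0.4] open 0.0871
t 17.18 tcp [ 0.4783 -0.2611  0.0119] yang 160.12 shift [0.4 3.  5.4] turn 0.0003 F [ 0.2 -0.1  0.3] open 0.0871
t 17.23 tcp [ 0.4782 -0.2611  0.0118] yang 160.12 shift [0.4 3.  5.3] turn 0.0004 F [ 0.4 -0.2 -0.5] open 0.0872
```

Call:
drive_tool --commands '[[[-4,3,2,0],[-10,3,4,0],[-17,3,5.5,0],[-23,3,5.5,0],[-28,3,5.5,0],[-30,3,5.5,0],[-30,3,5.5,0]]]'

```text
t: 18.1
eef_pos: [0.4856, -0.2317, 0.0061]
ee_rot: [-1.805, 2.571, -0.0]
wrist_force: [-0.3, 0.2, -0.3]
opening: 0.0866
```

```bash
cat > plan.py <<'E'
from h import *
from scipy.interpolate import CubicHermiteSpline
off=.0845
def plan(B0,B1,svals,p0,a0):
    """rows from tool pose p0 (xy), tool-y angle a0 (deg); B=(x,y,heading deg); svals list of calls"""
    B0,B1=np.array(B0,float),np.array(B1,float); L=np.hypot(*(B1-B0)[:2])
    t=lambda B:L*np.array([np.cos(np.radians(B[2])),np.sin(np.radians(B[2]))])
    H=CubicHermiteSpline([0,1],[B0[:2],B1[:2]],[t(B0),t(B1)]); D=H.derivative()
    def pose(s):
        d=D(s); h=np.arctan2(d[1],d[0]); return H(s)-off*np.array([np.cos(h),np.sin(h)]),np.degrees(h)+90
    p,a=np.array(p0,float),a0
    for S in svals:
        r=[]; ar=np.radians(a); X=np.array([-np.cos(ar+np.pi/2+np.pi),-np.sin(ar+np.pi/2+np.pi)]);Y=np.array([np.cos(ar),np.sin(ar)])
        for s in S:
            q,b=pose(s); r.append([round((q-p)@X,1),round((q-p)@Y,1),0,round(-np.radians(b-a),4)])
        print(r,'end',q.round(4),round(b,1)); p,a=q,b
E
python3 - <<'E'
from plan import *
s,p,R=tool(); a=np.degrees(np.arctan2(R[1,1],R[0,1])); print(p,a,R[:,0],s['wrist_force'])
ar=np.radians(a); print(-np.cos(ar+1.5*np.pi),-np.sin(ar+1.5*np.pi))
g=np.linspace(0,.75,29)
plan((.516,-.148,70.1),(.5435,.1525,98),[g[:9],g[9:19],g[19:29]],p[:2],a)
E
```

```text
[ 0.48555372 -0.23170627  0.00611408] 160.13604518711384 [-3.39787939e-01 -9.40502077e-01 -1.45792245e-05] [-0.28923846  0.18741625 -0.32214354]
-0.3397879408693362 -0.9405020761485732
[[np.float64(-0.0), np.float64(-0.0), 0, np.float64(0.0006)], [np.float64(-0.0), np.float64(-0.0), 0, np.float64(-0.0149)], [np.float64(-0.0), np.float64(-0.0), 0, np.float64(-0.0303)], [np.float64(-0.0), np.float64(-0.0), 0, np.float64(-0.0454)], [np.float64(-0.0), np.float64(-0.0), 0, np.float64(-0.0604)], [np.float64(-0.0), np.float64(-0.0), 0, np.float64(-0.0752)], [np.float64(-0.1), np.float64(-0.0), 0, np.float64(-0.0898)], [np.float64(-0.1), np.float64(-0.0), 0, np.float64(-0.1042)], [np.float64(-0.1), np.float64(-0.0), 0, np.float64(-0.1185)]] end [ 0.5152 -0.1681] 166.9
[[np.float64(-0.0), np.float64(-0.0), 0, np.float64(-0.0141)], [np.float64(-0.0), np.float64(-0.0), 0, np.float64(-0.028)], [np.float64(-0.0), np.float64(-0.0), 0, np.float64(-0.0418)], [np.float64(-0.0), np.float64(-0.0), 0, np.float64(-0.0555)], [np.float64(-0.0), np.float64(-0.0), 0, np.float64(-0.069)], [np.float64(-0.0), n
[... 265 characters left out ...]
0, np.float64(-0.1345)]] end [ 0.5394 -0.0892] 174.6
[[np.float64(-0.0), np.float64(-0.0), 0, np.float64(-0.0127)], [np.float64(-0.0), np.float64(-0.0), 0, np.float64(-0.0254)], [np.float64(-0.0), np.float64(-0.0), 0, np.float64(-0.0379)], [np.float64(-0.0), np.float64(-0.0), 0, np.float64(-0.0504)], [np.float64(-0.0), np.float64(-0.0), 0, np.float64(-0.0627)], [np.float64(-0.0), np.float64(-0.0), 0, np.float64(-0.075)], [np.float64(-0.1), np.float64(-0.0), 0, np.float64(-0.0872)], [np.float64(-0.1), np.float64(-0.0), 0, np.float64(-0.0993)], [np.float64(-0.1), np.float64(-0.0), 0, np.float64(-0.1113)], [np.float64(-0.1), np.float64(-0.0), 0, np.float64(-0.1233)]] end [ 0.5524 -0.0076] 181.7
```

```bash
sed -i 's/r.append(.*/r.append([round(1000*float((q-p)@X),1),round(1000*float((q-p)@Y),1),0,round(float(-np.radians(b-a)),3)])/' plan.py
python3 - <<'E'
from plan import *
s,p,R=tool(); a=np.degrees(np.arctan2(R[1,1],R[0,1]))
g=np.linspace(0,.75,29)
plan((.516,-.148,70.1),(.5435,.1525,98),[g[:9],g[9:19],g[19:29]],p[:2],a)
E
```

```text
[[-4.6, -0.1, 0, 0.001], [-12.7, -1.4, 0, -0.015], [-20.8, -2.5, 0, -0.03], [-28.9, -3.5, 0, -0.045], [-37.1, -4.3, 0, -0.06], [-45.3, -5.0, 0, -0.075], [-53.5, -5.6, 0, -0.09], [-61.7, -6.0, 0, -0.104], [-69.9, -6.3, 0, -0.118]] end [ 0.5152 -0.1681] 166.9
[[-8.2, -1.1, 0, -0.014], [-16.3, -2.1, 0, -0.028], [-24.5, -3.0, 0, -0.042], [-32.8, -3.8, 0, -0.055], [-41.0, -4.4, 0, -0.069], [-49.2, -4.9, 0, -0.082], [-57.5, -5.3, 0, -0.096], [-65.8, -5.6, 0, -0.109], [-74.0, -5.7, 0, -0.122], [-82.3, -5.7, 0, -0.134]] end [ 0.5394 -0.0892] 174.6
[[-8.2, -1.0, 0, -0.013], [-16.4, -1.9, 0, -0.025], [-24.7, -2.7, 0, -0.038], [-32.9, -3.4, 0, -0.05], [-41.2, -4.0, 0, -0.063], [-49.4, -4.5, 0, -0.075], [-57.7, -4.8, 0, -0.087], [-65.9, -5.1, 0, -0.099], [-74.2, -5.2, 0, -0.111], [-82.4, -5.3, 0, -0.123]] end [ 0.5524 -0.0076] 181.7
```

Call:
drive_tool --commands '[[[-3,0,0,0],[-6,-0.3,0,0],[-12.7,-1.4,0,-0.015],[-20.8,-2.5,0,-0.03],[-28.9,-3.5,0,-0.045],[-37.1,-4.3,0,-0.06],[-45.3,-5.0,0,-0.075],[-53.5,-5.6,0,-0.09],[-61.7,-6.0,0,-0.104],[-69.9,-6.3,0,-0.118]]]'

```text
t: 19.35
eef_pos: [0.5154, -0.1677, 0.0061]
ee_rot: [-1.954, 2.46, -0.0]
wrist_force: [-0.9, -1.9, 0.0]
opening: 0.0868
```

```bash
python3 - <<'E'
from plan import *
optics.snapshot('wrist');to(.5152,-.1681,.006,166.9)
a=save('scene','s5.png'); 
cv2.imwrite('pics/s5c.png',cv2.resize(a[180:340,200:440,::-1],None,fx=3,fy=3,interpolation=cv2.INTER_CUBIC))
for n in('scene',):
  for q in nets.cut_out('board_mid',n): print(q['conf'],q['rect'])
  for q in nets.pinpoint('cake_mid',n)[:1]: print(onplane(n,q['uv'],.0395))
E
```

```text
t 19.4 tcp [ 0.5159 -0.167   0.0061] yang 167.0 shift [1.2 0.5 0.1] turn 0.0017 F [0.7 0.6 0.4] open 0.0871
0.7 [258.6, 254.9, 320.1, 319.8]
0.61 [327.9, 143.3, 377.2, 200.1]
0.17 [310.9, 145.2, 466.3, 304.3]
[[ 0.54005312 -0.08314286  0.0395    ]]
```

View pics/s5c.png

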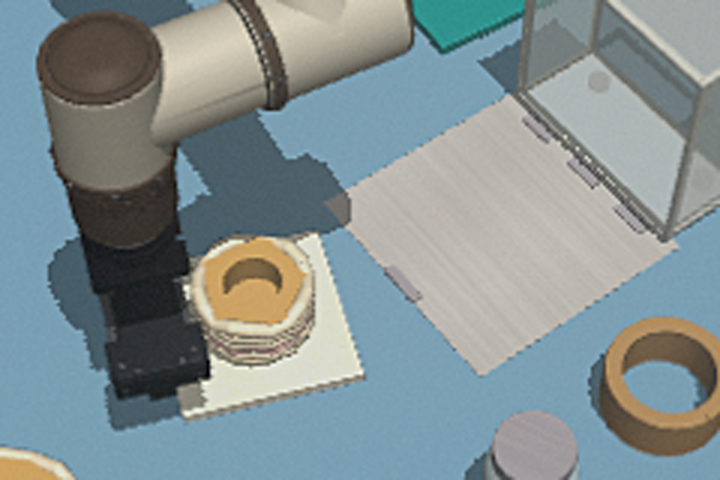

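The board (crop corners (320,235), (363,378), (185,415)) slides with the fingers along its rear edge. The cake stays in its middle, and the sheet is ahead at crop (510,230). I'll continue.

Call:
drive_tool --commands '[[[-4,-0.5,0,-0.007],[-8.2,-1.1,0,-0.014],[-16.3,-2.1,0,-0.028],[-24.5,-3.0,0,-0.042],[-32.8,-3.8,0,-0.055],[-41.0,-4.4,0,-0.069],[-49.2,-4.9,0,-0.082],[-57.5,-5.3,0,-0.096],[-65.8,-5.6,0,-0.109],[-74.0,-5.7,0,-0.122]]]'

```text
t: 20.8
eef_pos: [0.5376, -0.0969, 0.006]
ee_rot: [2.1, -2.336, -0.0]
wrist_force: [-0.3, -1.7, -0.8]
opening: 0.0872
```

```bash
python3 - <<'E'
from plan import *
optics.snapshot('wrist');to(.5394,-.0892,.006,174.6)
for n in('scene','top'):
  a=save(n,n+'6.png')
  for q in nets.cut_out('board_mid',n): 
    print(n,q['conf'],q['rect'])
    k=q['pixels'].astype(np.uint8); v,u=np.nonzero(k); w=onplane(n,cv2.convexHull(np.c_[u,v]).reshape(-1,2),.012)[:,:2]
    print(cv2.minAreaRect((w*1000).astype(np.float32)))
  for q in nets.pinpoint('cake_mid',n)[:1]: print(onplane(n,q['uv'],.0395))
s,p,R=tool(); a=np.degrees(np.arctan2(R[1,1],R[0,1]));h=np.radians(a-90);B=p[:2]+off*np.array([np.cos(h),np.sin(h)]);print('B if touching',B,a-90)
P=np.array(box(*B,h,.075,.075,.012,.012))[::2]; print(proj('scene',P).round(1),proj('top',P).round(1))
E
```

```text
t 20.85 tcp [ 0.5381 -0.0962  0.0061] yang 173.98 shift [-7.1 -0.5  0.1] turn -0.0107 F [1.  1.2 0.1] open 0.0869
scene 0.9 [346.6, 146.4, 377.1, 197.9]
((290.67144775390625, 292.4797058105469), (77.06828308105469, 207.07357788085938), 53.234676361083984)
scene 0.81 [289.2, 247.0, 352.4, 310.3]
((552.1503295898438, -9.956825256347656), (149.46917724609375, 157.31019592285156), 82.94043731689453)
scene 0.73 [422.3, 129.5, 496.6, 183.7]
((371.13604736328125, 580.406982421875), (183.48013305664062, 196.04949951171875), 4.119730472564697)
scene 0.49 [358.3, 315.8, 389.6, 362.5]
((771.8277587890625, 42.01856231689453), (74.21772766113281, 117.93331146240234), 45.17934036254883)
[[ 0.54775035 -0.00568093  0.0395    ]]
top 0.94 [189.6, 313.3, 246.5, 363.0]
((272.85028076171875, 275.51910400390625), (152.39620971679688, 152.55934143066406), 2.689476251602173)
top 0.33 [424.2, 301.4, 458.0, 378.8]
((281.56097412109375, -378.5834655761719), (224.93775939941406, 85.22494506835938), 20.748167037963867)
B if touching [ 0.54660544 -0.01348021] 83.85539093552296
[[292.7 311.6]
 [271.8 264.4]
 [349.6 291.6]
 [326.1 246.5]] [[350.8 218.6]
 [344.5 270.3]
 [299.1 211.8]
 [292.4 263.7]]
```

```bash
python3 - <<'E'
from plan import *
P=np.array(box(.516,-.148,np.radians(70.1),.075,.075,.012,.012))[::2]; print('init scene',proj('scene',P).round(1),'seen rect [224.7,262.5,289.8,321.7]')
s,p,R=tool(); a=np.degrees(np.arctan2(R[1,1],R[0,1]));h=np.radians(a-90);B=p[:2]+off*np.array([np.cos(h),np.sin(h)])
g=np.linspace(0,.8,18)[1:]
plan((*B,a-90),(.5435,.1525,98),[g[:9],g[9:]],p[:2],a)
E
```

```text
init scene [[227.7 320.3]
 [224.3 269.2]
 [289.9 312.5]
 [282.9 262.1]] seen rect [224.7,262.5,289.8,321.7]
[[-7.8, -1.0, 0, -0.012], [-15.7, -1.9, 0, -0.025], [-23.5, -2.7, 0, -0.037], [-31.4, -3.4, 0, -0.049], [-39.2, -4.0, 0, -0.061], [-47.1, -4.4, 0, -0.073], [-55.0, -4.8, 0, -0.085], [-62.9, -5.1, 0, -0.097], [-70.8, -5.3, 0, -0.108]] end [ 0.5504 -0.0276] 180.1
[[-7.8, -0.9, 0, -0.012], [-15.7, -1.8, 0, -0.023], [-23.6, -2.5, 0, -0.035], [-31.4, -3.2, 0, -0.046], [-39.3, -3.7, 0, -0.057], [-47.2, -4.2, 0, -0.069], [-55.1, -4.5, 0, -0.08], [-63.0, -4.8, 0, -0.091]] end [0.5551 0.0353] 185.3
```

Call:
drive_tool --commands '[[[-3.5,-0.5,0,-0.006],[-7.8,-1.0,0,-0.012],[-15.7,-1.9,0,-0.025],[-23.5,-2.7,0,-0.037],[-31.4,-3.4,0,-0.049],[-39.2,-4.0,0,-0.061],[-47.1,-4.4,0,-0.073],[-55.0,-4.8,0,-0.085],[-62.9,-5.1,0,-0.097],[-70.8,-5.3,0,-0.108]]]'

```text
t: 22.4
eef_pos: [0.5504, -0.0271, 0.0061]
ee_rot: [2.223, -2.22, 0.0]
wrist_force: [0.2, -1.6, 1.2]
opening: 0.087
```

Call:
drive_tool --commands '[[[-7.8,-0.9,0,-0.012],[-15.7,-1.8,0,-0.023],[-23.6,-2.5,0,-0.035],[-31.4,-3.2,0,-0.046],[-39.3,-3.7,0,-0.057],[-47.2,-4.2,0,-0.069],[-51,-4.4,0,-0.074]]]'

```text
t: 23.28
eef_pos: [0.5547, 0.0239, 0.0061]
ee_rot: [-2.304, 2.136, -0.0]
wrist_force: [0.4, -3.1, 0.8]
opening: 0.0871
```

```bash
python3 - <<'E'
from plan import *
optics.snapshot('wrist')
s,p,R=tool(); a=np.degrees(np.arctan2(R[1,1],R[0,1]));h=np.radians(a-90);B=p[:2]+off*np.array([np.cos(h),np.sin(h)]);print(p,a,s['wrist_force'],'B if touching',B,a-90)
P=np.array(box(*B,h,.075,.075,.012,.012))[::2]; print(proj('scene',P).round(1))
a=save('scene','s7.png'); cv2.imwrite('pics/s7c.png',cv2.resize(a[180:340,250:490,::-1],None,fx=3,fy=3,interpolation=cv2.INTER_CUBIC))
for q in nets.cut_out('board_mid','scene'): 
    k=q['pixels'].astype(np.uint8); v,u=np.nonzero(k); w=onplane('scene',cv2.convexHull(np.c_[u,v]).reshape(-1,2),.012)[:,:2]
    print(q['conf'],q['rect'],cv2.minAreaRect((w*1000).astype(np.float32)))
for q in nets.pinpoint('cake_mid','scene')[:1]: print(onplane('scene',q['uv'],.0395))
E
```

```text
[0.55478619 0.02422993 0.00602648] -175.6446294924307 [0.90805132 0.42327068 0.05489101] B if touching [0.54836906 0.10848591] -265.6446294924307
[[344.7 293.7]
 [312.  252.3]
 [393.4 266.5]
 [359.5 227.7]]
0.68 [324.1, 229.3, 394.4, 296.1] ((560.3314208984375, 107.32789611816406), (149.32395935058594, 157.84718322753906), 8.204665184020996)
0.52 [325.5, 152.0, 373.0, 192.2] ((278.1007080078125, 256.437255859375), (158.1021270751953, 60.900718688964844), 4.764976978302002)
[[0.55059197 0.10506733 0.0395    ]]
```

View pics/s7c.png

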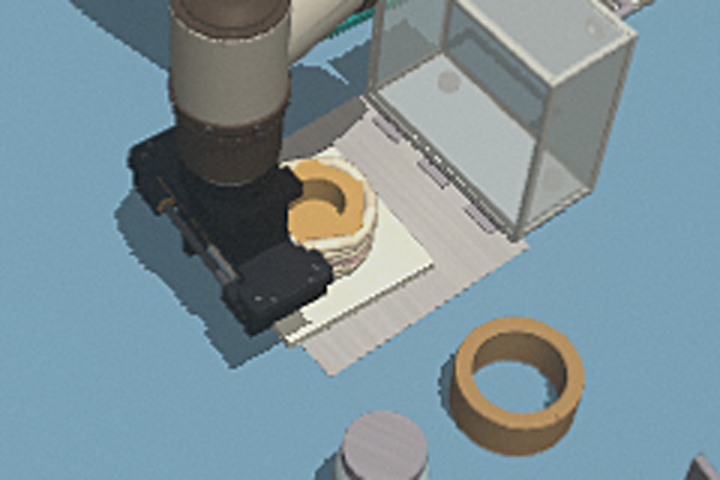

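The board now lies mostly on the sheet, with crop corners at (433,267), (288,345) and (335,150), and the cake is upright in its middle. I'll measure the pose from those corners.

```bash
python3 - <<'E'
from plan import *
c=np.array([[433,267],[288,345],[335,150]])
w=onplane('scene',(c+.5)/3-.5+[250,180],.012)[:,:2]; print(w)
for i,j in((1,0),(2,0)): d=w[i]-w[j]; print(np.hypot(*d),np.degrees(np.arctan2(d[1],d[0])))
B=(w[1]+w[2])/2; print('centre',B)
C=np.array([.5435,.1525]); t=1.71; Rc=np.array([[np.cos(t),np.sin(t)],[-np.sin(t),np.cos(t)]]); print('in carrier mm',Rc@(B-C)*1000)
E
```

```text
[[0.62384114 0.18666424]
 [0.63228833 0.04007498]
 [0.47589182 0.17849732]]
0.1468324504446929 -86.70198545834224
0.14817456747385216 -176.8404318623045
centre [0.55409007 0.10928615]
in carrier mm [-44.26525691  -4.49151537]
```

```bash
python3 - <<'E'
from plan import *
s,p,R=tool(); a=np.degrees(np.arctan2(R[1,1],R[0,1]))%360
f=lambda h:np.array([np.cos(np.radians(h)),np.sin(np.radians(h))])
B=p[:2]+.085*f(a-90); pos=B.copy(); l=0; r=[]
S=np.interp
for s1 in [2,6,11,16.5,22,27.5,33,38,42,43.5]:
    while l<s1: h=S(l,[0,22,35,44],[a-90,101,101,99]); pos=pos+f(h)*.0005; l+=.5
    h=S(l,[0,22,35,44],[a-90,101,101,99]); q=pos-.085*f(h); d=R[:2,:2].T@(q-p[:2])*1000
    r.append([round(float(d[0]),1),round(float(d[1]),1),0,round(float(-np.radians(h-a+90)),3)])
print(r,pos,q)
E
```

```text
[[-2.0, -0.9, 0, -0.011], [-6.0, -2.6, 0, -0.032], [-11.1, -4.7, 0, -0.058], [-16.8, -6.7, 0, -0.088], [-22.5, -8.7, 0, -0.117], [-28.0, -8.0, 0, -0.117], [-33.5, -7.4, 0, -0.117], [-38.3, -5.8, 0, -0.105], [-42.2, -4.1, 0, -0.09], [-43.6, -3.5, 0, -0.084]] [0.54144175 0.15142353] [0.55490146 0.06749596]
```

Call:
drive_tool --commands '[[[-2.0,-0.9,0,-0.011],[-6.0,-2.6,0,-0.032],[-11.1,-4.7,0,-0.058],[-16.8,-6.7,0,-0.088],[-22.5,-8.7,0,-0.117],[-28.0,-8.0,0,-0.117],[-33.5,-7.4,0,-0.117],[-38.3,-5.8,0,-0.105],[-42.2,-4.1,0,-0.09],[-43.6,-3.5,0,-0.084]]]'

```text
t: 24.72
eef_pos: [0.5546, 0.0674, 0.006]
ee_rot: [2.391, -2.038, -0.0]
wrist_force: [-0.4, -1.9, -1.7]
opening: 0.0873
```

Call:
drive_tool --commands '[[[0,0,0,0],[4,0,0,0],[15,0,0,0],[35,0,0,0],[65,0,0,0],[100,0,-10,0],[130,0,-50,0],[160,0,-100,0],[200,0,-140,0],[240,0,-170,0]]]'

```text
t: 25.98
eef_pos: [0.593, -0.1726, 0.1785]
ee_rot: [-2.389, 2.038, -0.003]
wrist_force: [1.5, 0.2, -0.4]
opening: 0.0873
```

```bash
python3 - <<'E'
from plan import *
a=save('scene','s8.png');b=save('top','t8.png')
C=np.array([.5435,.1525]); t=1.71; Rc=np.array([[np.cos(t),np.sin(t)],[-np.sin(t),np.cos(t)]])
for n,nr in(('top',(265,242)),('scene',(366,254))):
    r=boardrect(n,nr); print(n,r)
    if r: print('carrier mm',Rc@(np.array(r[0][0])-C*1000), 'ang off',(r[0][2]-98+45)%90-45)
    for q in nets.pinpoint('cake_mid',n)[:1]: print('cake',q['conf'],Rc@(onplane(n,q['uv'],.0395)[0,:2]-C)*1000)
c1=cv2.resize(a[180:330,290:470,::-1],None,fx=3,fy=3,interpolation=cv2.INTER_CUBIC); c2=cv2.resize(b[180:300,170:320,::-1],None,fx=3.5,fy=3.5,interpolation=cv2.INTER_CUBIC)
print(c1.shape,c2.shape); cv2.imwrite('pics/s8c.png',c1); cv2.imwrite('pics/t8c.png',c2)
E
```

```text
top (((541.7518310546875, 160.0851593017578), (100.15681457519531, 102.8710708618164), 1.195770502090454), 0.15, [245.7, 223.4, 281.0, 259.5])
carrier mm [7.75435294 0.67878331] ang off -6.804229497909546
cake 0.85 [ -7.07562568 -10.08260924]
scene (((545.486572265625, 151.37411499023438), (154.86741638183594, 154.75527954101562), 8.77030086517334), 0.9, [323.9, 222.7, 408.5, 285.4])
carrier mm [-1.39064001 -1.81113411] ang off 0.7703008651733398
cake 0.72 [ 3.73230597 -0.59856558]
(450, 540, 3) (420, 525, 3)
```

View pics/t8c.png

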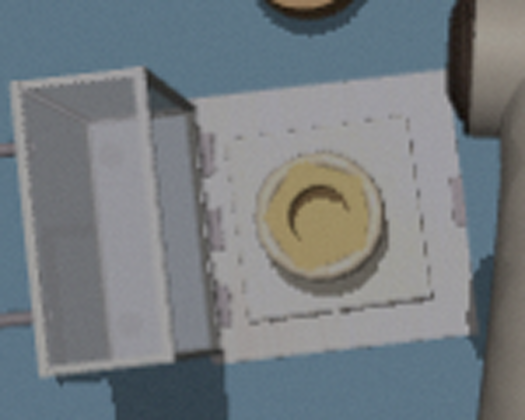

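View pics/s8c.png

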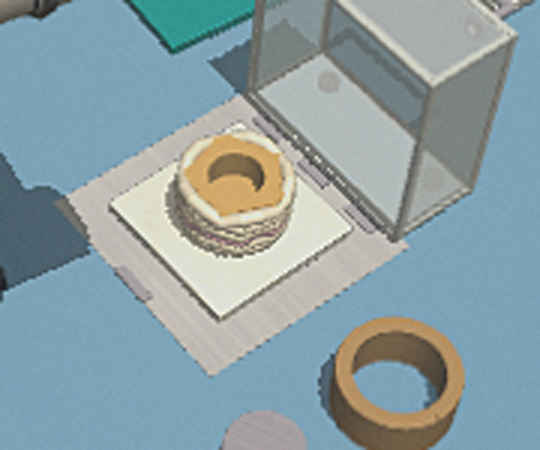

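Both views show the board inside the sheet and square to it, with the cake upright and the hood open. Top crop corners are (408,115), (433,297), (248,323) and (228,137), and the cake's top is centred near (321,215). One last numeric check.

```bash
python3 - <<'E'
from plan import *
C=np.array([.5435,.1525]); t=1.71; Rc=np.array([[np.cos(t),np.sin(t)],[-np.sin(t),np.cos(t)]])
f=lambda n,c,k,o,z:(onplane(n,(np.array(c,float).reshape(-1,2)+.5)/k-.5+o,z)[:,:2]-C)@Rc.T*1000
def rep(w): 
    r=cv2.minAreaRect(w.astype(np.float32)); print('board in carrier',np.round(w.mean(0),1),np.round(r,1) if 0 else r)
rep(f('top',[[408,115],[433,297],[248,323],[228,137]],3.5,[170,180],.008))
s=f('scene',[[110,207],[220,320],[353,230]],3,[290,180],.012); print(((s[0]+s[2])/2).round(1))
print('cake top view',f('top',[[321,215]],3.5,[170,180],.067),'scene',f('scene',[[236,179]],3,[290,180],.067))
for n in('top','scene'):
    q=nets.cut_out('cake_mid',n)[0]; r=q['rect']; M=q['pixels']
    def cost(p):
        a=np.linspace(0,2*np.pi,40); P=[[p[0]/1000+.05*np.cos(x),p[1]/1000+.05*np.sin(x),z] for x in a for z in(.012,.067)]; m=hull(n,P); return 1-(m&M).sum()/(m|M).sum()
    o=minimize(cost,C*1000,method='Nelder-Mead',options=dict(initial_simplex=C*1000+np.array([[0,0],[8,0],[0,8]]))); print(n,'cake in carrier',Rc@(o.x-C*1000),o.fun)
s,p,R=tool(); print(s['t'],p,s['wrist_force'])
E
```

```text
board in carrier [0.5 2.4] ((1.394927978515625, 1.9043731689453125), (152.28990173339844, 153.34678649902344), 1.0852117538452148)
[-0.9 -3.6]
cake top view [[1.88652909 3.79914014]] scene [[-0.06922379 -3.3048986 ]]
top cake in carrier [2.90355834 5.74645469] 0.0625
scene cake in carrier [6.59774678 3.3034642 ] 0.10716633793556873
26.375 [ 0.59201993 -0.16923251  0.17465682] [0.81645538 0.61506884 0.10015304]
```

```bash
python3 -c "
from rig import ctrl
print(ctrl.job_done())"
```

```text
the job is handed in; nothing more can be done
None
```

The hood is open on its stop and the small cake's board is on the base sheet, centred and square. I handed the job in at about 26 s of the 72 s allowed; the system reported no verdict.

**How it was done:** I gripped the bar handle and swung the hood back along its arc until it met its stop, with about 10 N of reaction. I let go by opening the fingers only part way. Then I pushed the board by its rear edge with both open fingertips along a gentle curve of about 0.3 m, and backed off.

**Last checks:**

| Check | Top view | Scene view | Limit |
|---|---|---|---|
| Board centre from sheet centre (x, y) | +0.5, +2.4 mm | −0.9, −3.6 mm | 16 mm each way |
| Board angle to sheet | about 1° | under 1° | 5° |
| Cake to board middle | about 2–4 mm | from under 1 mm to about 10 mm | 15 mm |

- **Other results:** The cake looked upright. The robot was clear of everything, with wrist force within its noise. I saw no sign of bystanders having moved, but I did not measure them.
- **Disagreements:** The two views differ by about 6 mm on the board's sideways position. The 10 mm cake figure comes from fitting the cake's outline in the scene view, which fitted less well. The networks' own top-view results for board and cake were poor: the board detection (confidence 0.15) caught only the cake, and the cake point disagreed by 10–15 mm. I used hand-read corners and the scene view instead.

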